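Roll the six-sided desk timer to its orange flat, dock it and start it

TASK

Start a focus session: roll the six-sided desk timer over until its orange flat faces straight up, and seat it that way in its cradle, fully down and centred lengthwise. Then press the cradle's red start button all the way down and let it spring back. Set the timer down rather than dropping it, and leave the calculator, the marker and the roll of tape where they are.

Things in the scene. Friction and masses are not known exactly. Their poses are not given: they have to be found in the camera images.
- timer: White hexagonal prism, about 0.19 kg, 66 mm long, 56 mm across flats, 65 across corners; flats 32 mm wide, each with a coloured inlay (orange has one pip; others grey, blue, dark, green, light grey). Origin at its centre; x along its length, z = outward normal of the orange flat. Lies on a flat, 28 mm up, orange looking obliquely down: 120 degrees from up. Flat ends can be gripped.
- cradle: Fixed grey cradle, base 60 x 136 x 9 mm (y -94 to 42). Origin on the desk under the saddle's middle. The saddle, 44 mm long along x, is open at both ends: a level floor 14 mm up and two 60-degree flanks rising 16 mm that fit the timer's three lower flats with 1.2 mm play; its cheeks are 74 mm apart outside. It takes the timer either way round, so the ends overhang 11 mm. Button towards -y.
- seat (a point): Point in the cradle, 42 mm above the desk over the middle of the saddle, where the timer's centre is when seated; axes as the cradle's
- start (a joint): Red spring push button of the cradle, 24 mm across, moves straight down: 0 up, 0.005 m fully down; starts to yield at 1.5 N and takes 5 N to the bottom
- start_top (a point): Centre of the button's top, 29 mm above the desk when up, 68 mm from the saddle's middle
- calculator: White desk calculator, 118 x 72 x 13 mm, loose, a bystander; origin under its centre
- marker: Dark capped marker, 150 mm long, 17 mm thick, loose, a bystander; origin under its centre, lies along y
- tape_roll: Pink roll of paper tape, 47 mm across, 15 mm high, loose, a bystander; origin under its centre

How it is judged:
By the outcome, as a careful person would: the job done as asked, in the order asked, and still so for the second after the job is handed in, with the robot touching nothing.
It also fails if it takes over 67 s, if anything falls off the work surface, if the arm or the gripper's body presses on something with over 40 N, if the wrist force passes 120 N, or if a joint passes its speed limit or range.

ROBOT

A 7-joint arm with a two-finger parallel gripper is mounted at the origin on a cart in front of the work surface, level with it; the furniture and walls round the work are solid. World frame = base frame: x ahead of the robot, y to its left, z up, the work surface at z = 0. Lengths are in m, angles in rad, forces in N, time in s.
With the tool pointing down it reaches from about 0.35 to 0.9 m from the base axis. Payload 8.1 kg.
Tool frame: the origin (TCP) lies at the centre of the arm's flange, where the gripper is bolted on; the fingertips stand 178 mm ahead of it and the grasp point (between the pads) lies 159 mm ahead of it; z points along the fingers, y is the line along which they close (so a half turn about z gives the same grasp; the last joint's range is limited). The gripper opens to 92 mm and grips with 3 to 60 N. Pads are 19 mm wide; open, the fingers measure 130 mm over their backs; the gripper's body (75 mm by 190 mm) begins 47 mm behind the grasp point.
Start: joints at [-1.342, 0.434, 0.025, 1.573, -0.012, 1.134, -0.075], TCP at [0.204, 0.591, 0.405] pointing down, gripper open.
Joint ranges: [-2.62, 2.62], [-0.44, 2.09], [-1.27, 1.32], [0.08, 2.57], [-1.32, 4.46], [0.12, 2], [-2.74, 2.74]. Speed limits (rad/s): [2.22, 2.22, 3.01, 3.01, 3.14, 3.14, 3.14].

INTERFACE

Orientations are given as a rotation vector (axis times angle).
In Python, from cell import arm gives the robot as it stands. The module is installed in compiled form; this text tells all that it offers.
- The arm moves only by the shell command python3 -m inch 'ROWS' [FORCE]. ROWS is text: rows parted by semicolons, each of 5 numbers parted by spaces: the shift along the tool's x, y, z in m, then the turn about the tool's z in rad, then the finger opening in m, from 0 to 0.0918. In form: x y z roll fingers; .... A call has 1 to 5 rows; each row is the pose to reach, as a shift and turn from the pose commanded when the call began, along the tool's axes at that moment; what a row does not reach only later rows make up. A row lasts 1/10 s, in which the tool goes at most 50 mm and 8.59 degrees, less where a joint would pass 70% of its speed; a pose out of reach is approached as far as the arm can. A call with a gripper value outside its range is refused whole. The fingers move at their own pace and stop on an object; FORCE is the grip in N (left out, the last holds). Time passes only in rows, so rows that repeat a pose let the fingers close. It gives the time, the measured TCP pose, the force, the opening and the grip force at its end, in the units of the state.
- arm.observe(): the state, without advancing time (a new reading comes with each control period).
- arm.get_image(name): name is "scene" or "top" or "wrist"; returns the picture (400x640x3 uint8, red, green, blue); there is no depth.
- arm.get_calibration(name): a dict with "intrinsics" (3x3 intrinsics, pixels), "distortion" ([k1, k2, p1, p2, k3] as OpenCV has them; the pictures are not rectified), "pose" (4x4, takes a point from camera to world coordinates). Camera axes: x right, y up, looking along -z (the intrinsics and any distortion apply to the point x, -y, -z); pixel columns grow to the right and rows downward; lengths in m; the calibration is good to about 2 mm. A picture is of the moment at which its call begins: read the wrist's pose just before it. get_calibration takes no time and is no camera call; for the wrist camera it gives the pose at the moment of the call.
- arm.sign_off(): hands the job in; it is judged then, once.
Trained networks look in the newest picture that a camera, given by its name, has taken for a name from the list of things; names that differ only in an ending like _2 or _b are one class to them, and where a whole thing is asked for, a point or a joint stands for the part that bears it (a point fixed in the world has none). Each returns a list of dicts, best first, with "conf" (0 to 1); they miss things now and then, are a little off and sometimes report something else, mostly with a low value. They report only what shows in the picture. A call takes as long as a camera call.
- arm.look_for(camera, query): "point" ([row, column] in pixels, amid what is visible of it).
- arm.silhouettes(camera, query): "region" (400x640 bool, what is visible of it) and "point" ([row, column] in pixels, amid what is visible of it).
- arm.place_of(camera, query): "point" ([row, column] in pixels: a listed point, or the origin of a listed thing).
The state is a dict: "clock": time; "joints": joint angles; "dq": joint speeds; "joint_efforts": joint torques, N m; "position": TCP position; "ee_rot": TCP orientation; "force": force on the tool from outside, world axes, zero at the start; "ft_torque": the same for the moment, N m; "width": opening from 0.0 (shut) to 1.0 (fully open); "gripper_force": force on a finger pad.
Only numpy, scipy, OpenCV 4.12 (cv2) and the standard library are available. Lean on these libraries where they do the work, as an engineer would, in place of code of your own. Each camera call takes 0.05 s, during which the arm holds its last target. There are 200 camera calls.

## Working session

There is one attempt and no reset: what is moved stays moved. The work goes in short steps, Python scripts to look and compute and a shell command to move; the robot and the scene stay as the last step left them, time stands still between calls to the robot, and variables do not carry over. Pictures are saved under pics/ and viewed, at most 10 in all, crops included, and the job is handed in when it is done.

```bash
mkdir -p pics; cat > h.py <<'E'
import numpy as np, cv2
from cell import arm
from scipy.spatial.transform import Rotation as R
def ray(cam,p):
    c=arm.get_calibration(cam);K=np.array(c["intrinsics"],float);d=np.array(c["distortion"],float);P=np.array(c["pose"])
    u=cv2.undistortPoints(np.array([[[p[1],p[0]]]],float),K,d)[0,0]
    v=P[:3,:3]@np.array([u[0],-u[1],-1]);return P[:3,3],v
def onz(cam,p,z):
    o,v=ray(cam,p);return o+v*(z-o[2])/v[2]
def proj(cam,X):
    c=arm.get_calibration(cam);K=np.array(c["intrinsics"],float);d=np.array(c["distortion"],float);P=np.array(c["pose"])
    q=(np.atleast_2d(X)-P[:3,3])@P[:3,:3]*[1,-1,-1]
    return cv2.projectPoints(q,np.zeros(3),np.zeros(3),K,d)[0][:,0]
def save(cam,name,crop=None,s=1):
    im=arm.get_image(cam)[:,:,::-1]
    if crop: im=im[crop[0]:crop[1],crop[2]:crop[3]]
    cv2.imwrite("pics/"+name,cv2.resize(im,None,fx=s,fy=s,interpolation=cv2.INTER_CUBIC))
E
python3 - <<'E'
from h import *
np.set_printoptions(precision=4,suppress=True)
o=arm.observe();print(o["clock"],o["position"],R.from_rotvec(o["ee_rot"]).as_matrix(),o["width"])
Z=dict(timer=.028,cradle=0,seat=.042,start_top=.029,calculator=0,marker=0,tape_roll=0)
ims=[]
for cam in("scene","top"):
    ims.append(arm.get_image(cam)); cv2.imwrite(f"pics/{cam}0.png",ims[-1][:,:,::-1])
    print(cam,np.array(arm.get_calibration(cam)["pose"])[:3,3])
    for n,z in Z.items():
        for r in arm.place_of(cam,n)[:2]: print(n,np.round(r["point"],1),round(r["conf"],2),onz(cam,r["point"],z))
E
```

```text
0.0 [0.2035 0.5907 0.404 ] [[-0.9454  0.3259 -0.0004]
 [ 0.3259  0.9454 -0.0015]
 [-0.0001 -0.0015 -1.    ]] 0.998326306603778
scene [ 0.1489 -0.6134  0.6716]
timer [282.6 379.8] 0.87 [ 0.5244 -0.3522  0.028 ]
cradle [185.2 270.3] 0.8 [0.5505 0.0184 0.    ]
seat [172.  270.7] 0.75 [0.5531 0.0144 0.042 ]
start_top [160.6 250.5] 0.65 [0.5505 0.0936 0.029 ]
calculator [258.7 255.5] 0.94 [ 0.3972 -0.1373  0.    ]
marker [181.9 340.7] 0.89 [ 0.6829 -0.0838  0.    ]
tape_roll [215.9 373.2] 0.79 [ 0.6591 -0.2122  0.    ]
tape_roll [258.5 256.9] 0.73 [ 0.3996 -0.1387  0.    ]
top [ 0.3785 -0.1466  0.8895]
timer [199.3 403.6] 0.83 [ 0.53   -0.3498  0.028 ]
timer [148.1 281.7] 0.71 [ 0.6742 -0.0809  0.028 ]
cradle [205.9 245.4] 0.84 [0.5492 0.0148 0.    ]
start_top [207.2 210.7] 0.62 [0.547  0.0886 0.029 ]
start_top [265.  315.5] 0.36 [ 0.3996 -0.1385  0.029 ]
calculator [265.1 313.2] 0.82 [ 0.4005 -0.1331  0.    ]
calculator [204.9 244.8] 0.22 [0.5517 0.0161 0.    ]
marker [147.8 280.1] 0.83 [ 0.6849 -0.0749  0.    ]
tape_roll [147.5 332.2] 0.54 [ 0.6754 -0.2004  0.    ]
```

View pics/scene0.png

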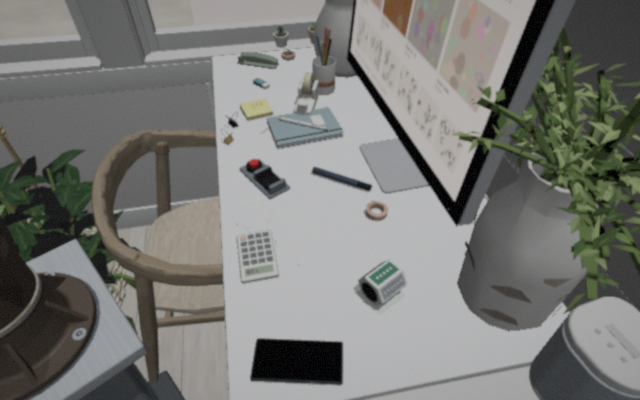

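View pics/top0.png

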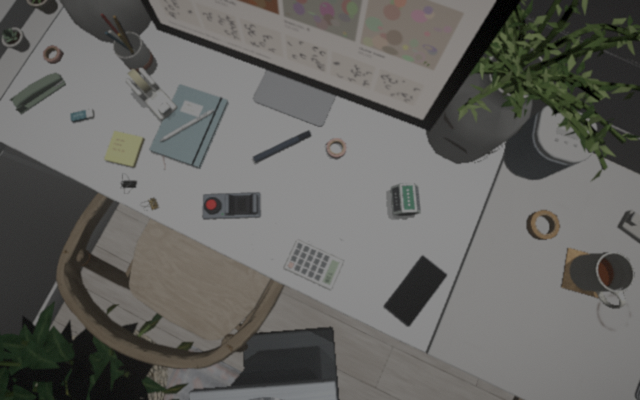

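```bash
python3 - <<'E'
from h import *
a=cv2.imread("pics/scene0.png")[245:325,335:425];b=cv2.imread("pics/top0.png")[165:235,365:445]
c=cv2.imread("pics/scene0.png")[150:205,230:300];d=cv2.imread("pics/top0.png")[180:230,190:270]
f=lambda i:cv2.resize(i,(400,300),interpolation=cv2.INTER_CUBIC)
cv2.imwrite("pics/crop0.png",np.vstack([np.hstack([f(a),f(b)]),np.hstack([f(c),f(d)])]))
np.set_printoptions(precision=4,suppress=True)
for cam in("scene","top"):
    arm.get_image(cam)
    for n in("timer","cradle"):
        r=arm.silhouettes(cam,n)
        if r:
            m=r[0]["region"].astype(np.uint8);cn=max(cv2.findContours(m,0,2)[0],key=cv2.contourArea)
            print(cam,n,r[0]["conf"],cv2.approxPolyDP(cn,2,True)[:,0].tolist())
E
```

```text
scene timer 0.94 [[390, 260], [381, 263], [358, 281], [363, 295], [373, 304], [383, 302], [405, 285], [402, 270]]
scene cradle 0.92 [[240, 168], [240, 171], [268, 197], [288, 188], [283, 180], [258, 160], [252, 160]]
top timer 0.85 [[390, 187], [394, 214], [414, 215], [420, 212], [420, 198], [415, 184], [402, 183]]
top cradle 0.8 [[260, 195], [258, 192], [204, 194], [203, 217], [258, 217]]
```

View pics/crop0.png

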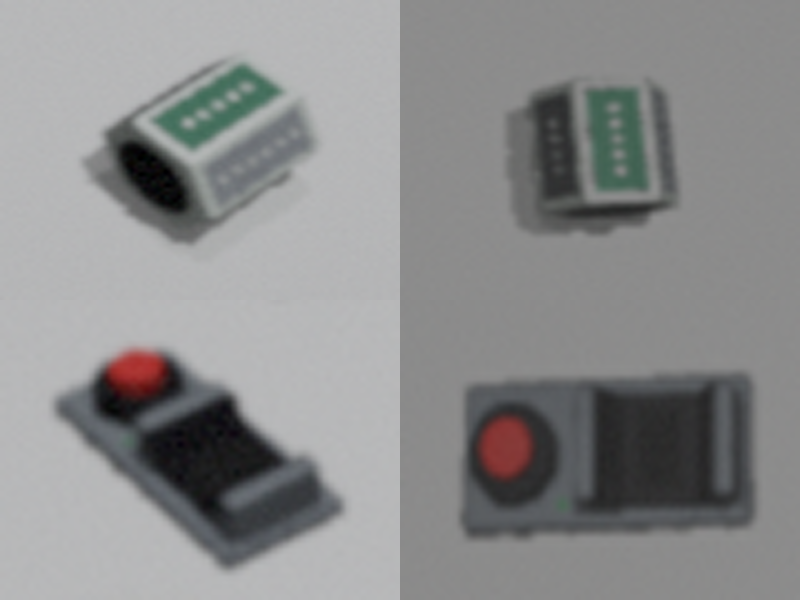

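```bash
cat >> h.py <<'E'
def rows(goal_xy,tipz,axis,):
    """shift in tool axes to put grasp point at goal xy, fingertips at tipz, tool y along world angle axis (mod pi)"""
    o=arm.observe();M=R.from_rotvec(o["ee_rot"]).as_matrix();p=np.array(o["position"])
    g=np.array([*goal_xy,tipz+.178]);s=M.T@(g-p)
    cur=np.arctan2(M[1,1],M[0,1]); d=-(axis-cur)   # tool z down: +roll = world cw
    d=(d+np.pi/2)%np.pi-np.pi/2
    print("clk %.2f shift %s roll %.3f (alt %.3f) q7 %.3f w %.1fmm F %s"%(o["clock"],np.round(s,4),d,d-np.sign(d)*np.pi,o["joints"][6],o["width"]*91.8,np.round(o["force"],1)))
def green(cam,z,lo=(35,60,40),hi=(95,255,255),near=None):
    im=arm.get_image(cam);m=cv2.inRange(cv2.cvtColor(im,cv2.COLOR_RGB2HSV),lo,hi)
    if near is not None:
        w=np.zeros_like(m);r,c,k=near;w[max(0,r-k):r+k,max(0,c-k):c+k]=255;m&=w
    cn=max(cv2.findContours(cv2.morphologyEx(m,cv2.MORPH_CLOSE,np.ones((5,5))),0,1)[0],key=cv2.contourArea)
    b=cv2.boxPoints(cv2.minAreaRect(cn));W=np.array([onz(cam,(v,u),z)[:2] for u,v in b])
    e=W[1]-W[0],W[2]-W[1];e=sorted(e,key=np.linalg.norm)
    print(cam,"c",W.mean(0).round(4),"size",[round(np.linalg.norm(x),4) for x in e],"axis deg",np.degrees(np.arctan2(e[1][1],e[1][0]))%180)
    return W.mean(0),e[1]
E
python3 - <<'E'
from h import *
green("top",.056,near=(199,403,30));green("scene",.056,near=(280,380,35))
rows((.527,-.351),.20,0)
# cradle axis from base outline corners (top)
for u,v in [[260,195],[258,192],[204,194],[203,217],[258,217]]: print(onz("top",(v,u),.009)[:2].round(4))
E
```

```text
top c [ 0.5292 -0.3533] size [np.float64(0.0204), np.float64(0.0505)] axis deg 177.70067996789513
scene c [ 0.5286 -0.3536] size [np.float64(0.021), np.float64(0.0533)] axis deg 178.64756752883264
clk 1.20 shift [-0.6127 -0.7851  0.0267] roll 1.239 (alt -1.903) q7 -0.075 w 92.0mm F [ 0.1 -0.2  0. ]
[ 0.5706 -0.022 ]
[ 0.5781 -0.0177]
[0.5836 0.1091]
[0.5293 0.1126]
[ 0.5192 -0.0148]
```

```bash
for i in 1 2 3 4; do python3 -m inch '-0.154 -0.196 0.0067 0 0.0918;-0.154 -0.196 0.0067 0 0.0918;-0.154 -0.196 0.0067 0 0.0918;-0.154 -0.196 0.0067 0 0.0918;-0.154 -0.196 0.0067 0 0.0918'; done
python3 -m inch '0 0 0 0.7 0.0918;0 0 0 0.7 0.0918;0 0 0 0.7 0.0918;0 0 0 0.7 0.0918;0 0 0 0.7 0.0918'
python3 -m inch '0 0 0 0.57 0.0918;0 0 0 0.57 0.0918;0 0 0 0.57 0.0918;0 0 0 0.57 0.0918'
python3 - <<'E'
from h import *
rows((.529,-.3535),.20,np.radians(178.2))
cv2.imwrite("pics/w1.png",arm.get_image("wrist")[:,:,::-1])
green("wrist",.056)
E
```

```text
clock: 1.7
position: [0.2858, 0.3534, 0.3981]
ee_rot: [0.519, 3.098, 0.001]
force: [1.2, 0.1, 0.2]
width: 0.999
gripper_force: 0.0
clock: 2.2
position: [0.3673, 0.1179, 0.3917]
ee_rot: [0.519, 3.098, 0.002]
force: [1.2, -0.5, 0.0]
width: 1.001
gripper_force: 0.0
clock: 2.7
position: [0.4491, -0.1176, 0.385]
ee_rot: [0.518, 3.097, 0.001]
force: [1.6, 0.3, -0.5]
width: 1.003
gripper_force: 0.0
clock: 3.2
position: [0.5311, -0.3529, 0.3777]
ee_rot: [0.518, 3.098, 0.0]
force: [0.8, 0.8, 0.2]
width: 1.001
gripper_force: 0.0
clock: 3.7
position: [0.5307, -0.3509, 0.3778]
ee_rot: [-1.558, -2.728, -0.0]
force: [-0.5, 0.1, -0.7]
width: 1.002
gripper_force: 0.0
clock: 4.1
position: [0.5308, -0.3508, 0.3779]
ee_rot: [-2.262, -2.18, -0.0]
force: [0.6, -0.9, 0.3]
width: 1.0
gripper_force: 0.0
clk 4.10 shift [-0.0028 -0.0017 -0.0001] roll -0.005 (alt 3.136) q7 0.944 w 91.8mm F [ 0.6 -0.9  0.3]
wrist c [ 0.528  -0.3515] size [np.float64(0.0223), np.float64(0.0524)] axis deg 178.16606982444694
```

View pics/w1.png

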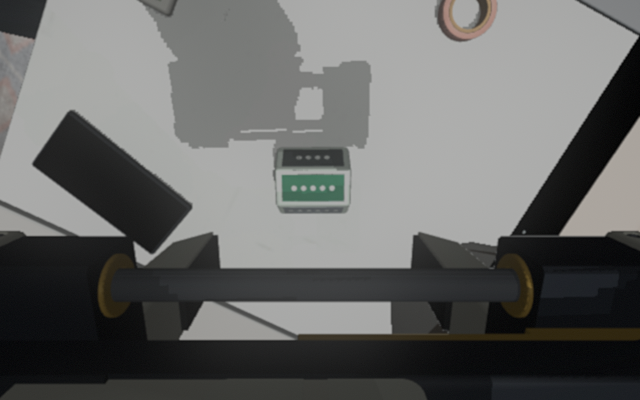

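```bash
python3 -m inch '-0.02 -0.0025 0.08 0 0.0918;-0.02 -0.0025 0.12 0 0.0918;-0.02 -0.0025 0.15 0 0.0918;-0.02 -0.0025 0.175 0 0.0918;-0.02 -0.0025 0.184 0 0.0918' 
python3 -m inch '0 0 0 0 0.0918;0 0 0 0 0.06;0 0 0 0 0.06;0 0 0 0 0.06;0 0 0 0 0.06' 3
python3 -m inch '0 0 0 0 0.06;0 0 0 0 0.06' 3
```

```text
clock: 4.7
position: [0.5266, -0.37, 0.1907]
ee_rot: [-2.249, -2.187, 0.001]
force: [-0.4, 0.6, -0.3]
width: 1.003
gripper_force: 0.0
clock: 5.2
position: [0.5278, -0.371, 0.195]
ee_rot: [2.254, 2.186, 0.001]
force: [0.2, -0.9, 4.1]
width: 0.722
gripper_force: 3.0
clock: 5.4
position: [0.5278, -0.3711, 0.1946]
ee_rot: [2.254, 2.186, 0.001]
force: [1.1, 0.4, 5.1]
width: 0.719
gripper_force: 3.0
```

```bash
python3 -m inch '0.0033 0 -0.003 0 0.06;0.0067 0 -0.0055 0 0.06;0.0105 0 -0.008 0 0.06;0.0143 0 -0.0098 0 0.06;0.0143 0 -0.0098 0 0.06' 3
python3 - <<'E'
from h import *
save("scene","s2.png",(230,330,320,440),5)
E
```

```text
clock: 5.9
position: [0.5281, -0.3558, 0.2038]
ee_rot: [-2.254, -2.187, -0.001]
force: [-0.2, -0.3, -0.6]
width: 0.718
gripper_force: 3.0
```

View pics/s2.png

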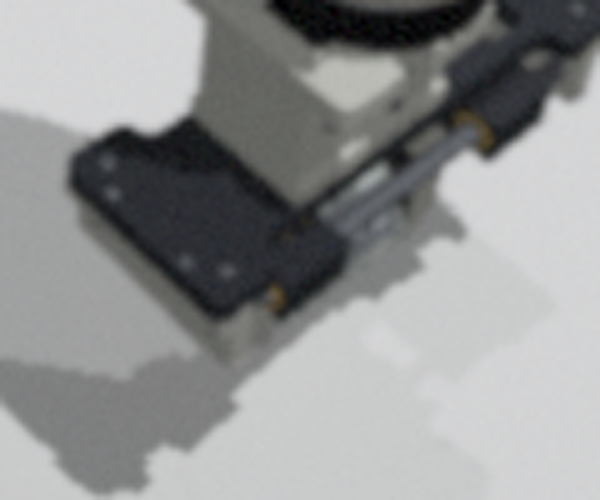

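```bash
python3 -m inch '0.0055 0 -0.002 0 0.06;0.011 0 -0.0035 0 0.06;0.0168 0 -0.0044 0 0.06;0.0255 0 -0.0043 0 0.06;0.034 0 -0.0027 0 0.06' 3
python3 - <<'E'
from h import *
im=arm.get_image("wrist");cv2.imwrite("pics/w2.png",im[:,:,::-1])
o=arm.observe();print(o["position"],o["width"],o["force"])
E
```

```text
clock: 6.45
position: [0.5291, -0.3218, 0.2065]
ee_rot: [2.255, 2.187, 0.0]
force: [-0.0, -0.3, -1.5]
width: 0.72
gripper_force: 3.0
[ 0.52938781 -0.319978    0.20579188] 0.7224066354665699 [-0.36012806  1.51567927 -1.91879968]
```

View pics/w2.png

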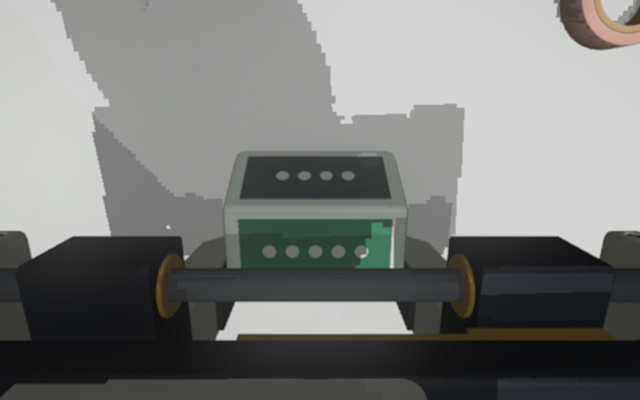

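```bash
python3 -m inch '0 0 0.004 0 0.06;0 0 0.007 0 0.06;0 0 0.009 0 0.06;0 0 0.0105 0 0.06;0 0 0.0115 0 0.06' 3
python3 -m inch '0 0 0 0 0.06;0 0 0 0 0.0918;0 0 0 0 0.0918;0 0 0 0 0.0918;0 0 0 0 0.0918' 3
python3 -m inch '0 0 -0.05 0 0.0918;0 0 -0.1 0 0.0918;0 0 -0.1 0 0.0918'
python3 - <<'E'
from h import *
W,e=green("wrist",.056)
rows(W,.026,np.arctan2(e[1],e[0]))
E
```

```text
clock: 7.0
position: [0.5288, -0.323, 0.1947]
ee_rot: [-2.256, -2.186, 0.0]
force: [-0.2, 1.1, -1.8]
width: 0.718
gripper_force: 3.0
clock: 7.5
position: [0.529, -0.3227, 0.195]
ee_rot: [2.255, 2.187, 0.0]
force: [0.1, 0.8, -1.1]
width: 0.993
gripper_force: 0.0
clock: 7.8
position: [0.5299, -0.3248, 0.3012]
ee_rot: [2.25, 2.18, 0.003]
force: [0.2, -0.3, -0.8]
width: 0.994
gripper_force: 0.0
wrist c [ 0.5279 -0.3008] size [np.float64(0.022), np.float64(0.0513)] axis deg 178.17913640785088
clk 7.85 shift [ 0.0231 -0.0028  0.0942] roll 0.001 (alt -3.141) q7 0.985 w 91.6mm F [0.2 0.6 0.7]
```

```bash
python3 -m inch '-0.0126 -0.002 0.045 0 0.0918;-0.0126 -0.002 0.07 0 0.0918;-0.0126 -0.002 0.09 0 0.0918;-0.0126 -0.002 0.1 0 0.0918;-0.0126 -0.002 0.1 0 0.0918' 3
python3 -m inch '0 0 0 0 0.06;0 0 0 0 0.06;0 0 0 0 0.06;0 0 0 0 0.06;0 0 0 0 0.06' 3
python3 -m inch '0 0 0 0 0.06;0.0025 0 -0.007 0 0.06;0.005 0 -0.012 0 0.06;0.008 0 -0.0155 0 0.06;0.008 0 -0.0155 0 0.06' 3
python3 - <<'E'
from h import *
im=arm.get_image("wrist");cv2.imwrite("pics/w3.png",im[:,:,::-1])
o=arm.observe();print(o["position"],o["width"],o["force"])
E
```

```text
clock: 8.35
position: [0.526, -0.3346, 0.1932]
ee_rot: [-2.254, -2.184, 0.001]
force: [0.5, -0.2, -0.1]
width: 0.997
gripper_force: 0.0
clock: 8.85
position: [0.5269, -0.3354, 0.1957]
ee_rot: [2.255, 2.186, 0.001]
force: [0.1, -0.8, 3.7]
width: 0.718
gripper_force: 3.0
clock: 9.35
position: [0.5269, -0.3267, 0.2109]
ee_rot: [2.255, 2.187, 0.001]
force: [-0.2, -0.3, 1.3]
width: 0.719
gripper_force: 3.0
[ 0.52690724 -0.32688015  0.21073722] 0.7194371246714486 [0.04844085 0.29752096 1.12756233]
```

View pics/w3.png

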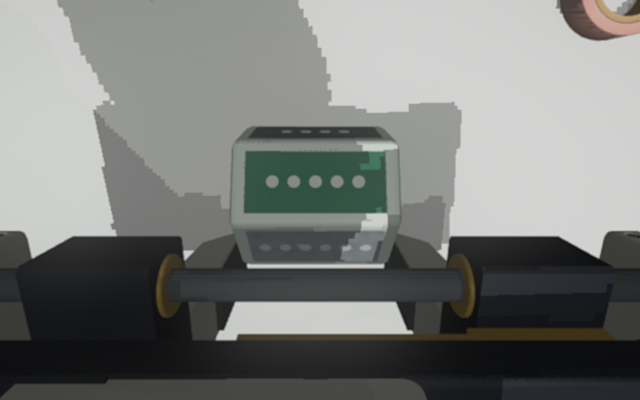

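```bash
python3 -m inch '0.004 0 -0.002 0 0.06;0.0085 0 -0.0035 0 0.06;0.013 0 -0.0055 0 0.06;0.017 0 -0.007 0 0.06;0.021 0 -0.008 0 0.06' 3
python3 -m inch '0.005 0 -0.001 0 0.06;0.009 0 -0.0012 0 0.06;0.013 0 -0.0012 0 0.06;0.016 0 0 0 0.06;0.016 0 0.0015 0 0.06' 3
python3 - <<'E'
from h import *
im=arm.get_image("wrist");cv2.imwrite("pics/w4.png",im[:,:,::-1])
o=arm.observe();print(o["position"],o["width"],o["force"])
E
```

```text
clock: 9.9
position: [0.5275, -0.3054, 0.2184]
ee_rot: [-2.255, -2.187, -0.001]
force: [0.7, 1.1, -0.4]
width: 0.716
gripper_force: 3.0
clock: 10.4
position: [0.5279, -0.2901, 0.217]
ee_rot: [2.255, 2.187, -0.0]
force: [-1.6, -2.4, 3.5]
width: 0.718
gripper_force: 3.0
[ 0.52785    -0.29023355  0.21673566] 0.719331877213964 [-0.58058869 -2.19486662  3.42251647]
```

View pics/w4.png

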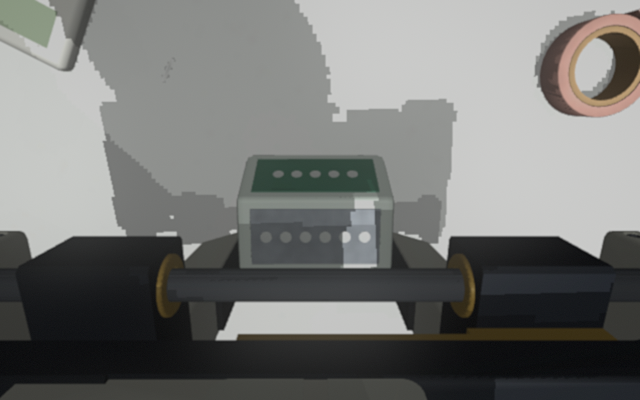

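```bash
python3 -m inch '0 0 0 0 0.0918;0 0 0 0 0.0918;0 0 0 0 0.0918;0 0 -0.05 0 0.0918;0 0 -0.09 0 0.0918' 3
python3 -m inch '0 0 0 0 0.0918'
python3 - <<'E'
from h import *
W,e=green("wrist",.042)
for r in arm.place_of("wrist","timer")[:2]: print(r["conf"],onz("wrist",r["point"],.028))
rows(W-[0,.024],.02,np.arctan2(e[1],e[0]))
green("top",.042,near=(199,385,45))
E
```

```text
clock: 10.95
position: [0.5277, -0.2901, 0.3078]
ee_rot: [-2.255, -2.185, 0.002]
force: [1.0, -0.9, 0.6]
width: 0.996
gripper_force: 0.0
clock: 11.05
position: [0.5289, -0.2918, 0.3119]
ee_rot: [2.251, 2.181, 0.004]
force: [-0.2, -0.7, 0.5]
width: 0.999
gripper_force: 0.0
wrist c [ 0.5273 -0.2521] size [np.float64(0.0131), np.float64(0.0514)] axis deg 178.21720085554807
0.74 [ 0.52482096 -0.27433901  0.028     ]
clk 11.15 shift [ 0.0139 -0.0015  0.1096] roll 0.001 (alt -3.141) q7 0.938 w 91.5mm F [-0.7  0.2 -0.4]Traceback (most recent call last):
  File "<stdin>", line 5, in <module>
  File "h.py", line 29, in green
    cn=max(cv2.findContours(cv2.morphologyEx(m,cv2.MORPH_CLOSE,np.ones((5,5))),0,1)[0],key=cv2.contourArea)
ValueError: max() iterable argument is empty
```

```bash
python3 -m inch '-0.021 -0.0015 0.045 0 0.0918;-0.021 -0.0015 0.08 0 0.0918;-0.021 -0.0015 0.1 0 0.0918;-0.021 -0.0015 0.11 0 0.0918;-0.021 -0.0015 0.11 0 0.0918' 3
python3 -m inch '0 0 0 0 0.06;0 0 0 0 0.06;0 0 0 0 0.06;0 0 0 0 0.06;0 0 0 0 0.06' 3
python3 -m inch '0 0 0 0 0.06;0.0027 0 -0.004 0 0.06;0.0055 0 -0.0078 0 0.06;0.009 0 -0.011 0 0.06;0.0123 0 -0.0140 0 0.06' 3
python3 -m inch '0.004 0 -0.003 0 0.06;0.0077 0 -0.005 0 0.06;0.012 0 -0.007 0 0.06;0.016 0 -0.0085 0 0.06;0.0205 0 -0.0097 0 0.06' 3
python3 -m inch '0.0045 0 -0.0008 0 0.06;0.009 0 -0.0008 0 0.06;0.0135 0 0 0 0.06;0.014 0 0.002 0 0.06;0.014 0 0.002 0 0.06' 3
python3 -m inch '0 0 0 0 0.0918;0 0 0 0 0.0918;0 0 0 0 0.0918;0 0 -0.05 0 0.0918;0 0 -0.09 0 0.0918' 3
python3 -m inch '-0.04 0 -0.05 0 0.0918;-0.04 0 -0.05 0 0.0918;-0.04 0 -0.05 0 0.0918'
python3 - <<'E'
from h import *
im=arm.get_image("wrist");cv2.imwrite("pics/w5.png",im[:,:,::-1])
rows((.527,-.245),.02,np.radians(178.2))
for r in arm.place_of("wrist","timer")[:2]: print(r["conf"],onz("wrist",r["point"],.028))
hsv=cv2.cvtColor(im,cv2.COLOR_RGB2HSV);print([hsv[v,u].tolist() for v,u in [(150,315),(170,315),(190,315)]])
E
```

```text
clock: 11.7
position: [0.5251, -0.3106, 0.1949]
ee_rot: [-2.253, -2.184, 0.002]
force: [0.4, 0.1, 0.1]
width: 0.998
gripper_force: 0.0
clock: 12.2
position: [0.5261, -0.3113, 0.1977]
ee_rot: [2.255, 2.186, 0.001]
force: [-0.1, -0.1, 3.9]
width: 0.718
gripper_force: 3.0
clock: 12.7
position: [0.5261, -0.2983, 0.2111]
ee_rot: [-2.255, -2.187, -0.0]
force: [0.6, 0.6, -0.6]
width: 0.717
gripper_force: 3.0
clock: 13.2
position: [0.5268, -0.2781, 0.2208]
ee_rot: [2.256, 2.186, 0.0]
force: [0.4, -0.1, 0.3]
width: 0.718
gripper_force: 3.0
clock: 13.7
position: [0.5274, -0.2642, 0.2185]
ee_rot: [2.256, 2.187, 0.0]
force: [0.1, -0.1, 1.9]
width: 0.72
gripper_force: 3.0
clock: 14.2
position: [0.5269, -0.2645, 0.3095]
ee_rot: [-2.255, -2.185, 0.002]
force: [0.4, 0.3, 0.3]
width: 0.997
gripper_force: 0.0
clock: 14.5
position: [0.5256, -0.3064, 0.3605]
ee_rot: [2.256, 2.181, 0.001]
force: [1.1, -0.8, -0.9]
width: 1.0
gripper_force: 0.0
clk 14.55 shift [ 0.0596 -0.0008  0.1605] roll -0.001 (alt 3.141) q7 0.915 w 91.9mm F [-0.3  0.  -1. ]
0.58 [ 0.52638821 -0.23874139  0.028     ]
[[40, 6, 132], [30, 2, 162], [40, 5, 163]]
```

View pics/w5.png

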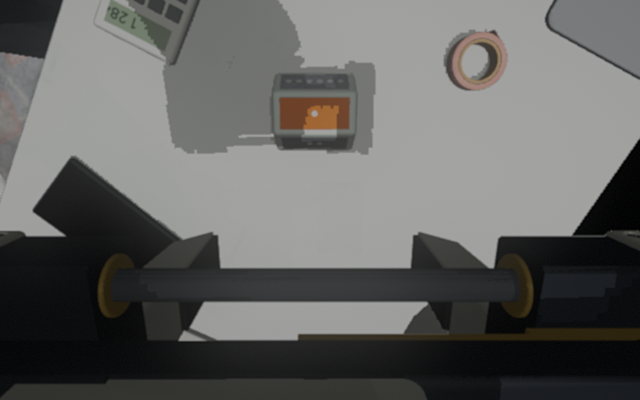

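```bash
python3 - <<'E'
from h import *
W,e=green("wrist",.056,lo=(3,120,50),hi=(22,255,255),near=(113,315,45))
rows(W,.010,np.arctan2(e[1],e[0]))
E
```

```text
wrist c [ 0.527  -0.2436] size [np.float64(0.0225), np.float64(0.0524)] axis deg 178.27007741783083
clk 14.65 shift [ 0.059  -0.0005  0.1689] roll -0.000 (alt 3.142) q7 0.915 w 91.5mm F [0.6 0.6 0.4]
```

```bash
python3 -m inch '0.059 -0.0005 0.02 0 0.0918;0.059 -0.0005 0.06 0 0.0918;0.059 -0.0005 0.1 0 0.0918;0.059 -0.0005 0.14 0 0.0918;0.059 -0.0005 0.168 0 0.0918' 20
python3 -m inch '0 0 0 0 0.0918;0 0 0 0 0.06;0 0 0 0 0.06;0 0 0 0 0.06;0 0 0 0 0.06' 20
python3 -m inch '0 0 0 0 0.06;0 0 -0.03 0 0.06;0 0 -0.08 0 0.06;0 0 -0.13 0 0.06;0 0 -0.16 0 0.06' 20
python3 -m inch '0.1 0 0 0 0.06;0.1 0 0 0 0.06;0.1 0 0 0 0.06;0.1 0 0 0 0.06'
python3 - <<'E'
from h import *
np.set_printoptions(precision=4,suppress=True)
im=arm.get_image("wrist");cv2.imwrite("pics/w6.png",im[:,:,::-1])
for n,z in dict(cradle=0,seat=.042,start_top=.029).items():
    for r in arm.place_of("wrist",n)[:2]: print(n,np.round(r["point"]),round(r["conf"],2),onz("wrist",r["point"],z))
r=arm.silhouettes("wrist","cradle")
if r:
    m=r[0]["region"].astype(np.uint8);cn=max(cv2.findContours(m,0,1)[0],key=cv2.contourArea);print(r[0]["conf"],cv2.approxPolyDP(cn,4,True)[:,0].tolist())
h=cv2.cvtColor(im,cv2.COLOR_RGB2HSV);m=(cv2.inRange(h,(0,130,60),(6,255,255))|cv2.inRange(h,(172,130,60),(180,255,255)))
c=max(cv2.findContours(m,0,1)[0],key=cv2.contourArea);print("red",cv2.contourArea(c),cv2.boundingRect(c))
rows((.551,.016),.1,np.radians(178.2))
E
```

```text
clock: 15.15
position: [0.5262, -0.243, 0.1864]
ee_rot: [-2.25, -2.185, 0.003]
force: [1.1, 0.5, -0.1]
width: 1.003
gripper_force: 0.0
clock: 15.65
position: [0.5278, -0.2455, 0.1918]
ee_rot: [2.254, 2.186, 0.002]
force: [-0.5, 0.8, 4.8]
width: 0.716
gripper_force: 20.0
clock: 16.15
position: [0.5273, -0.2461, 0.3544]
ee_rot: [2.254, 2.184, 0.002]
force: [-0.3, -0.6, -1.5]
width: 0.721
gripper_force: 20.0
clock: 16.55
position: [0.5307, -0.1434, 0.3507]
ee_rot: [-2.251, -2.191, -0.001]
force: [-1.6, -0.3, -1.3]
width: 0.717
gripper_force: 20.0
0.71 [[298, 0], [302, 35], [361, 38], [369, 33], [370, 0]]Traceback (most recent call last):
  File "<stdin>", line 10, in <module>
ValueError: max() iterable argument is empty
```

View pics/w6.png

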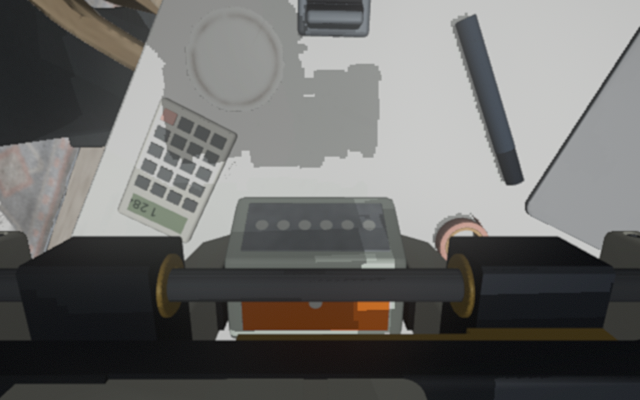

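```bash
python3 -m inch '0.085 0.012 0 0 0.06;0.085 0.012 0 0 0.06;0.085 0.012 0 0 0.06;0.085 0.012 0 0 0.06'
cat > m.py <<'E'
from h import *
np.set_printoptions(precision=4,suppress=True)
im=arm.get_image("wrist")
for n,z in dict(cradle=0,seat=.042,start_top=.029).items():
    for r in arm.place_of("wrist",n)[:2]: print(n,np.round(r["point"]),round(r["conf"],2),onz("wrist",r["point"],z))
r=arm.silhouettes("wrist","cradle")
if r:
    m=r[0]["region"].astype(np.uint8);cn=max(cv2.findContours(m,0,1)[0],key=cv2.contourArea)
    p=cv2.approxPolyDP(cn,4,True)[:,0];print(r[0]["conf"],p.tolist());print(np.array([onz("wrist",(v,u),.009)[:2] for u,v in p]))
h=cv2.cvtColor(im,cv2.COLOR_RGB2HSV);m=(cv2.inRange(h,(0,140,60),(5,255,255))|cv2.inRange(h,(172,140,60),(180,255,255)));m[230:]=0
cs=cv2.findContours(m,0,1)[0]
if cs:
    c=max(cs,key=cv2.contourArea);(u,v),rad=cv2.minEnclosingCircle(c);b=cv2.boundingRect(c);print("red",cv2.contourArea(c),b,u,v,rad,onz("wrist",(v,u),.029),onz("wrist",(b[1]+b[3]/2,b[0]+b[2]/2),.029))
rows((.551,.016),.1,np.radians(178.2))
E
python3 m.py
```

```text
clock: 17.2
position: [0.5452, -0.0609, 0.3505]
ee_rot: [2.255, 2.187, -0.001]
force: [0.5, -0.7, -2.2]
width: 0.717
gripper_force: 20.0
cradle [ 88. 319.] 0.83 [0.5508 0.02   0.    ]
cradle [268. 318.] 0.25 [ 0.544  -0.1537  0.    ]
seat [ 82. 317.] 0.97 [0.5489 0.0226 0.042 ]
0.94 [[285, 0], [285, 130], [297, 135], [349, 134], [357, 0]]
[[ 0.5251  0.0889]
 [ 0.5193 -0.0147]
 [ 0.5297 -0.0195]
 [ 0.576  -0.0201]
 [ 0.5834  0.087 ]]
red 148.0 (308, 0, 27, 9) 321.0 0.0 13.000100135803223 [0.5538 0.083  0.029 ] [0.554  0.0799 0.029 ]
clk 17.45 shift [0.0785 0.0035 0.0728] roll -0.002 (alt 3.139) q7 0.524 w 66.0mm F [-0.7 -0.  -1. ]
```

```bash
python3 -m inch '0 0 -0.05 0 0.06;0 0 -0.1 0 0.06;0 0 -0.1 0 0.06;0 0 -0.1 0 0.06'
cat > fit.py <<'E'
from h import *
from scipy.optimize import minimize
np.set_printoptions(precision=4,suppress=True)
def box(x,y,z): return np.array([[a,b,c] for a in x for b in y for c in z])
t=np.linspace(0,2*np.pi,24)
parts=[box((-.03,.03),(-.094,.042),(0,.009)),box((-.022,.022),(-.037,.037),(.009,.030)),np.array([[.012*np.cos(a),-.068+.012*np.sin(a),z] for a in t for z in(.009,.029)])]
def fit(cam):
    arm.get_image(cam);s=arm.silhouettes(cam,"cradle")[0];m=s["region"].astype(np.uint8)
    print(cam,s["conf"],m.sum(),np.argwhere(m).min(0),np.argwhere(m).max(0))
    big=cv2.resize(m,None,fx=4,fy=4,interpolation=cv2.INTER_LINEAR)
    def cost(q):
        c,s=np.cos(q[2]),np.sin(q[2]);im=np.zeros_like(big)
        for P in parts:
            W=P@np.array([[c,s,0],[-s,c,0],[0,0,1]])+[q[0],q[1],0]
            u=proj(cam,W);cv2.fillConvexPoly(im,cv2.convexHull(np.round(((u+.5)*4-.5)*16).astype(np.int32)),1,shift=4)
        return float((im!=big).sum())/big.sum()
    r=min((minimize(cost,[.551,.02,np.pi-.06+d],method="Nelder-Mead",options=dict(initial_simplex=np.array([[.551,.02,np.pi-.06+d]]*4)+np.vstack([np.zeros(3),np.diag([.006,.006,.06])]),xatol=1e-5,fatol=1e-5)) for d in(-.03,.03)),key=lambda r:r.fun)
    print("pose",r.x[:2],"yaw deg",np.degrees(r.x[2]),"err",r.fun)
for c in ("wrist","top","scene"):
    try: fit(c)
    except Exception as e: print(c,e)
E
python3 fit.py; python3 m.py
```

```text
clock: 17.85
position: [0.5451, -0.0617, 0.4515]
ee_rot: [2.256, 2.185, 0.003]
force: [0.7, 0.7, -2.0]
width: 0.718
gripper_force: 20.0
wrist 0.57 6779 [  0 291] [127 346]
pose [0.5489 0.0238] yaw deg 177.65517390469603 err 0.03401996924957857
top 0.68 537 [194 203] [218 226]
pose [0.5506 0.0213] yaw deg 177.16029913328723 err 1.9079040225829216
scene 0.77 977 [160 240] [198 288]
pose [0.5479 0.0228] yaw deg 174.05618368431823 err 0.1749453094839789
cradle [ 88. 321.] 0.94 [0.5535 0.0252 0.    ]
seat [ 87. 319.] 0.6 [0.5505 0.025  0.042 ]
start_top [ 17. 321.] 0.93 [0.5547 0.0939 0.029 ]
0.65 [[294, 0], [293, 123], [340, 128], [345, 115], [348, 0]]
[[ 0.5274  0.115 ]
 [ 0.5203 -0.0128]
 [ 0.5745 -0.0201]
 [ 0.5804 -0.0056]
 [ 0.5847  0.1132]]
red 400.0 (309, 8, 23, 25) 320.5 20.25 12.260299682617188 [0.5546 0.0905 0.029 ] [0.5546 0.0903 0.029 ]
clk 18.40 shift [0.077  0.0036 0.1724] roll 0.000 (alt -3.141) q7 0.425 w 65.7mm F [-0.2  0.1 -1.3]
```

```bash
python3 -m inch '-0.035 0 0 0 0.06;-0.035 0 0 0 0.06;-0.035 0 0 0 0.06'
cat > fit2.py <<'E'
from fit import *
def fit2(thr):
    im=arm.get_image("wrist");g=cv2.cvtColor(im,cv2.COLOR_RGB2HSV)
    s=arm.silhouettes("wrist","cradle")[0];m0=s["region"].astype(np.uint8);near=cv2.dilate(m0,np.ones((13,13)))
    ring=(near>0)&(cv2.dilate(m0,np.ones((5,5)))==0)
    print("ring V",np.percentile(g[...,2][ring],[5,25,50,75]),"in V",np.percentile(g[...,2][m0>0],[25,50,75,95]))
    cand=((g[...,2]<thr)|(g[...,1]>120))&(near>0)
    n,l,st,_=cv2.connectedComponentsWithStats(cand.astype(np.uint8));m=(l==1+np.argmax(st[1:,4])).astype(np.uint8)
    m=cv2.morphologyEx(m,cv2.MORPH_CLOSE,np.ones((9,9)))
    print("areas",m0.sum(),m.sum(),np.argwhere(m).min(0),np.argwhere(m).max(0))
    for mm in(m0,m):
        big=cv2.resize(mm*255,None,fx=4,fy=4,interpolation=cv2.INTER_LINEAR)>127
        def cost(q):
            c,s=np.cos(q[2]),np.sin(q[2]);o=np.zeros(big.shape,np.uint8)
            for P in parts:
                u=proj("wrist",P@np.array([[c,s,0],[-s,c,0],[0,0,1]])+[q[0],q[1],0]);cv2.fillConvexPoly(o,cv2.convexHull(np.round(((u+.5)*4-.5)*16).astype(np.int32)),1,shift=4)
            return float((o!=big).sum())/big.sum()
        best=min((minimize(cost,q0,method="Nelder-Mead",options=dict(initial_simplex=np.array([q0]*4)+np.vstack([np.zeros(3),np.diag([.005,.005,.05])]))) for q0 in([.549,.018,np.pi-.09],[.549,.018,np.pi-.05])),key=lambda r:r.fun)
        q=best.x;print("pose",q[:2],np.degrees(q[2]),"err",best.fun,"button pred",q[:2]+.068*np.array([np.sin(q[2]),-np.cos(q[2])]))
fit2(120)
E
sed -i '/^for c in/,$d' fit.py
python3 fit2.py; python3 m.py
```

```text
clock: 18.7
position: [0.5438, -0.0968, 0.4507]
ee_rot: [2.258, 2.184, 0.0]
force: [-0.3, -0.1, -1.7]
width: 0.721
gripper_force: 20.0
ring V [143. 147. 149. 191.] in V [ 56.  78. 117. 139.]
areas 5236 4176 [  0 291] [ 96 345]
pose [0.551  0.0247] 178.14690589644388 err 0.023706639291426933 button pred [0.5532 0.0927]
pose [0.5499 0.0248] 177.67421909619424 err 0.2720986619570749 button pred [0.5527 0.0928]
cradle [ 60. 318.] 0.78 [0.5501 0.0217 0.    ]
seat [ 54. 316.] 0.92 [0.5477 0.0233 0.042 ]
0.63 [[291, 0], [292, 94], [342, 97], [347, 0]]
[[ 0.5232  0.0809]
 [ 0.5198 -0.0149]
 [ 0.5763 -0.0199]
 [ 0.5826  0.0791]]
clk 19.05 shift [0.1113 0.0036 0.1726] roll 0.001 (alt -3.140) q7 0.489 w 65.7mm F [ 0.2  0.5 -2.2]
```

```bash
python3 -m inch '0.06 0 0 0 0.06;0.06 0 0 0 0.06;0.06 0 0 0 0.06;0.06 0 0 0 0.06'
sed -i 's/^fit2(120)/fit2(141)/' fit2.py; python3 fit2.py; python3 m.py
```

```text
clock: 19.45
position: [0.5458, -0.0358, 0.4507]
ee_rot: [2.254, 2.188, -0.0]
force: [0.1, -0.8, -1.4]
width: 0.72
gripper_force: 20.0
ring V [151. 154. 208. 211.] in V [ 63.  91. 124. 199.]
areas 6617 6627 [ 24 291] [148 346]
pose [0.5512 0.0208] 177.19712103532012 err 0.023406506215286962 button pred [0.5545 0.0887]
pose [0.5501 0.0209] 177.0448288933663 err 0.0316425849775531 button pred [0.5537 0.0888]
cradle [111. 320.] 0.65 [0.5531 0.0232 0.    ]
cradle [ 44. 319.] 0.27 [0.5542 0.0961 0.    ]
seat [110. 317.] 0.65 [0.5496 0.0253 0.042 ]
start_top [ 44. 320.] 0.75 [0.5543 0.0926 0.029 ]
0.79 [[298, 23], [293, 29], [293, 146], [341, 148], [346, 26]]
[[ 0.5317  0.117 ]
 [ 0.5261  0.1113]
 [ 0.52   -0.0148]
 [ 0.5763 -0.019 ]
 [ 0.5835  0.1124]]
red 371.0 (309, 34, 22, 24) 319.1546630859375 45.57194137573242 11.629512786865234 [0.5536 0.0909 0.029 ] [0.5545 0.0904 0.029 ]
clk 19.80 shift [0.0527 0.0035 0.1727] roll -0.001 (alt 3.141) q7 0.381 w 65.8mm F [-0.4 -0.2 -0.7]
```

```bash
python3 -m inch '0.0567 0.0035 0 0.019 0.06;0.0567 0.0035 0.04 0.019 0.06;0.0567 0.0035 0.09 0.019 0.06;0.0567 0.0035 0.14 0.019 0.06;0.0567 0.0035 0.18 0.019 0.06'
python3 -m inch '0 0 0.01 0 0.06;0 0 0.01 0 0.06;0 0 0.01 0 0.06'
python3 -c "
from h import *
rows((.551,.020),.045,np.radians(177.1))
rows((.551,.020),.027,np.radians(177.1))"
```

```text
clock: 20.3
position: [0.5505, 0.0209, 0.2682]
ee_rot: [-2.276, -2.165, 0.002]
force: [1.4, -0.2, -1.6]
width: 0.719
gripper_force: 20.0
clock: 20.6
position: [0.5521, 0.0202, 0.2624]
ee_rot: [2.276, 2.163, 0.003]
force: [0.0, -0.2, -1.3]
width: 0.719
gripper_force: 20.0
clk 20.60 shift [-0.0003 -0.0011  0.0394] roll 0.000 (alt -3.142) q7 0.471 w 66.0mm F [ 0.  -0.2 -1.3]
clk 20.60 shift [-0.0003 -0.0012  0.0574] roll 0.000 (alt -3.142) q7 0.471 w 66.0mm F [ 0.  -0.2 -1.3]
```

```bash
python3 -m inch '0 -0.001 0.015 0 0.06;0 -0.001 0.03 0 0.06;0 -0.001 0.04 0 0.06;0 -0.001 0.044 0 0.06;0 -0.001 0.044 0 0.06'
python3 -m inch '0 0 0.002 0 0.06;0 0 0.004 0 0.06;0 0 0.006 0 0.06;0 0 0.006 0 0.06'
python3 -m inch '0 0 0.001 0 0.06;0 0 0.002 0 0.06;0 0 0.003 0 0.06;0 0 0.003 0 0.06'
```

```text
clock: 21.1
position: [0.5499, 0.0207, 0.2159]
ee_rot: [-2.276, -2.165, 0.002]
force: [-0.2, -0.6, -1.0]
width: 0.719
gripper_force: 20.0
clock: 21.5
position: [0.5501, 0.0208, 0.2105]
ee_rot: [-2.276, -2.165, 0.0]
force: [0.3, -0.6, -1.4]
width: 0.718
gripper_force: 20.0
clock: 21.9
position: [0.5501, 0.0208, 0.2075]
ee_rot: [-2.276, -2.165, 0.0]
force: [0.3, -0.3, -2.0]
width: 0.718
gripper_force: 20.0
```

```bash
python3 -m inch '0 0 0.0005 0 0.06;0 0 0.001 0 0.06;0 0 0.001 0 0.06'
python3 -m inch '0 0 0.0005 0 0.06;0 0 0.001 0 0.06;0 0 0.001 0 0.06'
python3 -m inch '0 0 0.0005 0 0.06;0 0 0.001 0 0.06;0 0 0.001 0 0.06'
```

```text
clock: 22.2
position: [0.5501, 0.0208, 0.2066]
ee_rot: [-2.276, -2.165, -0.0]
force: [-0.7, -0.3, -1.5]
width: 0.719
gripper_force: 20.0
clock: 22.5
position: [0.5501, 0.0208, 0.2058]
ee_rot: [-2.276, -2.165, -0.0]
force: [-1.2, 0.7, 1.9]
width: 0.717
gripper_force: 20.0
clock: 22.8
position: [0.5501, 0.0206, 0.2057]
ee_rot: [-2.276, -2.164, -0.002]
force: [-5.7, 1.3, 18.1]
width: 0.717
gripper_force: 20.0
```

```bash
python3 -m inch '0 0 -0.0008 0 0.06;0 0 -0.001 0 0.06' 5
python3 -m inch '0 0 0 0 0.08;0 0 0 0 0.0918;0 0 0 0 0.0918;0 0 0 0 0.0918' 5
python3 -m inch '0 0 -0.03 0 0.0918;0 0 -0.07 0 0.0918;0 0 -0.11 0 0.0918;0 0 -0.15 0 0.0918;-0.05 0 -0.15 0 0.0918'
python3 -m inch '-0.02 0 0 0 0;-0.02 0 0 0 0;-0.02 0 0 0 0'
python3 - <<'E'
from h import *
W,e=green("wrist",.070,lo=(7,120,50),hi=(22,255,255))
M=arm.observe();print(M["position"])
rows((.554,.0896),.04,np.radians(177.1))
for c in("top","scene"):
    arm.get_image(c)
    for r in arm.place_of(c,"timer")[:1]: print(c,r["conf"],onz(c,r["point"],.042))
E
python3 m.py
```

```text
clock: 23.0
position: [0.5502, 0.0208, 0.2057]
ee_rot: [2.276, 2.165, 0.0]
force: [-0.2, -0.3, 0.2]
width: 0.72
gripper_force: 5.0
clock: 23.4
position: [0.5501, 0.0208, 0.2055]
ee_rot: [-2.276, -2.165, 0.0]
force: [0.7, 0.5, -1.0]
width: 0.985
gripper_force: 0.0
clock: 23.9
position: [0.5505, -0.022, 0.3591]
ee_rot: [2.26, 2.18, 0.01]
force: [1.5, -0.3, -0.4]
width: 1.0
gripper_force: 0.0
clock: 24.2
position: [0.5465, -0.0492, 0.3556]
ee_rot: [-2.277, -2.164, -0.001]
force: [0.4, 0.2, -0.1]
width: 0.788
gripper_force: 0.0
wrist c [0.5495 0.0227] size [np.float64(0.0228), np.float64(0.0524)] axis deg 177.1577801060319
[ 0.54665024 -0.04841694  0.35532647]
clk 24.25 shift [0.1381 0.0006 0.1374] roll 0.001 (alt -3.141) q7 0.481 w 68.4mm F [-0.3  0.1  0.1]
top 0.47 [0.55167711 0.024256   0.042     ]
scene 0.91 [0.54673884 0.01772045 0.042     ]
start_top [ 13. 316.] 0.9 [0.5533 0.0885 0.029 ]
start_top [200. 460.] 0.22 [ 0.6742 -0.0684  0.029 ]
0.59 [[281, 0], [283, 59], [351, 59], [351, 0]]
[[0.5256 0.1041]
 [0.5239 0.0586]
 [0.582  0.0558]
 [0.5831 0.1012]]
red 663.0 (302, 0, 30, 29) 316.31207275390625 12.419463157653809 15.751258850097656 [0.5539 0.089  0.029 ] [0.5544 0.0875 0.029 ]
clk 24.70 shift [0.065  0.0011 0.0776] roll -0.018 (alt 3.123) q7 0.482 w 32.4mm F [-0.2  0.5  0.6]
```

```bash
python3 -m inch '0.1373 0.0006 0 0 0;0.1373 0.0006 0 0 0;0.1373 0.0006 0.02 0 0;0.1373 0.0006 0.06 0 0;0.1373 0.0006 0.1 0 0'
python3 -m inch '0 0 0.02 0 0;0 0 0.03 0 0;0 0 0.037 0 0;0 0 0.037 0 0'
python3 -c "
from h import *
rows((.554,.0888),.029,np.radians(177.1))"
```

```text
clock: 25.2
position: [0.5543, 0.0902, 0.2546]
ee_rot: [2.271, 2.169, 0.002]
force: [0.8, -0.2, -0.7]
width: 0.005
gripper_force: 0.0
clock: 25.6
position: [0.5543, 0.0878, 0.2187]
ee_rot: [2.276, 2.165, 0.0]
force: [0.2, -0.1, -0.3]
width: 0.006
gripper_force: 0.0
clk 25.60 shift [ 0.001  -0.0003  0.0117] roll 0.000 (alt -3.141) q7 0.408 w 0.5mm F [ 0.2 -0.1 -0.3]
```

```bash
python3 -m inch '0.001 0 0.005 0 0;0.001 0 0.009 0 0;0.001 0 0.011 0 0;0.001 0 0.011 0 0'
python3 -m inch '0 0 0.001 0 0;0 0 0.002 0 0;0 0 0.003 0 0;0 0 0.003 0 0'
python3 -m inch '0 0 0.001 0 0;0 0 0.002 0 0;0 0 0.002 0 0'
python3 -m inch '0 0 0.0005 0 0;0 0 0.001 0 0;0 0 0.001 0 0'
```

```text
clock: 26.0
position: [0.5541, 0.089, 0.2076]
ee_rot: [-2.276, -2.165, -0.0]
force: [-0.3, 0.8, 0.4]
width: 0.005
gripper_force: 0.0
clock: 26.4
position: [0.5542, 0.089, 0.2047]
ee_rot: [2.276, 2.165, 0.0]
force: [-0.4, -0.1, 3.4]
width: 0.005
gripper_force: 1.6
clock: 26.7
position: [0.5542, 0.089, 0.2027]
ee_rot: [2.276, 2.165, 0.0]
force: [-0.5, 1.3, 4.5]
width: 0.005
gripper_force: 2.3
clock: 27.0
position: [0.5542, 0.0888, 0.2022]
ee_rot: [-2.276, -2.165, -0.001]
force: [-3.3, 0.2, 12.6]
width: 0.003
gripper_force: 6.2
```

```bash
python3 -m inch '0 0 0.0005 0 0;0 0 0.0005 0 0;0 0 -0.004 0 0;0 0 -0.02 0 0;0 0 -0.06 0 0'
python3 -m inch '0 0 -0.05 0 0;0 0 -0.1 0 0;-0.1 0 -0.1 0 0;-0.1 0 -0.1 0 0;-0.13 0 -0.1 0 0'
python3 -m inch '0 0 -0.06 0 0;0 0 -0.06 0 0;0 0 -0.06 0 0'
python3 - <<'E'
from h import *
rows((.55,.02),.2,np.radians(177.1))
W,e=green("wrist",.070,lo=(7,120,50),hi=(22,255,255))
Z=dict(timer=.042,calculator=0,marker=0,tape_roll=0)
for cam in("scene","top"):
    arm.get_image(cam)
    for n,z in Z.items():
        for r in arm.place_of(cam,n)[:1]: print(cam,n,round(r["conf"],2),onz(cam,r["point"],z).round(4))
E
python3 m.py
```

```text
clock: 27.5
position: [0.553, 0.0891, 0.2606]
ee_rot: [-2.275, -2.164, 0.007]
force: [0.4, 0.5, 0.6]
width: 0.01
gripper_force: 0.0
clock: 28.0
position: [0.5467, -0.0445, 0.3632]
ee_rot: [2.278, 2.161, 0.001]
force: [-0.0, 0.2, -0.1]
width: 0.005
gripper_force: 0.0
clock: 28.3
position: [0.548, -0.0415, 0.4237]
ee_rot: [2.275, 2.163, 0.005]
force: [-0.2, 0.4, -0.3]
width: 0.008
gripper_force: 0.0
clk 28.30 shift [ 0.0615 -0.0012  0.0458] roll 0.000 (alt -3.142) q7 0.400 w 0.8mm F [-0.2  0.4 -0.3]
wrist c [ 0.5504 -0.2099] size [np.float64(0.0124), np.float64(0.2804)] axis deg 177.14982525391335
scene timer 0.65 [0.5488 0.0197 0.042 ]
scene calculator 0.9 [ 0.3993 -0.1418  0.    ]
scene marker 0.79 [ 0.6861 -0.0891  0.    ]
scene tape_roll 0.7 [ 0.6582 -0.2037  0.    ]
top calculator 0.74 [ 0.4071 -0.1292  0.    ]
top tape_roll 0.78 [ 0.6702 -0.2075  0.    ]
seat [248. 197.] 0.25 [ 0.4155 -0.1166  0.042 ]
start_top [ 33. 313.] 0.91 [0.5519 0.0936 0.029 ]
0.67 [[289, 13], [288, 75], [343, 76], [344, 15]]
[[0.5289 0.1167]
 [0.5238 0.0583]
 [0.5809 0.0544]
 [0.5836 0.1121]]
red 443.5 (304, 24, 24, 26) 315.5 36.58333206176758 12.67252254486084 [0.554  0.0904 0.029 ] [0.5545 0.09   0.029 ]
clk 29.10 shift [0.057  0.0005 0.1436] roll -0.019 (alt 3.123) q7 0.401 w 0.3mm F [0.2 0.5 0.9]
```

```bash
python3 - <<'E'
from h import *
W,e=green("wrist",.070,lo=(7,120,50),hi=(22,255,255),near=(105,315,60))
print(arm.sign_off())
E
```

```text
wrist c [0.5497 0.0219] size [np.float64(0.0228), np.float64(0.0509)] axis deg 177.13571315440058
the job is handed in; nothing more can be done
None
```

The timer is seated orange side up in the cradle, fully down and lengthwise within about 1.5 mm of centre by camera. The red button was then pressed to the bottom (5 mm, 12.6 N) and released, and the job was handed in at about 29 s; the calculator, marker and tape roll were not touched.

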